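# Change the slicer's blade plate and put the comb plates away

## Robot

A 6-joint arm with a two-finger parallel gripper is mounted at the origin on the work surface. World frame = base frame: x ahead of the robot, y to its left, z up, the work surface at z = 0. Lengths are in m, angles in rad, forces in N, time in s.
With the tool pointing down it reaches from about 0.3 to 0.75 m from the base axis. Payload 8.5 kg.
Tool frame: the origin (TCP) lies midway between the tips of the shut fingers; the grasp point (between the pads) lies 19 mm behind it (bot.pinch_z is the distance from the TCP to the grasp point, in m); z points along the fingers, x is the direction in which the jaws open and shut, and the axes are right-handed (so a half turn about z gives the same grasp; the last joint's range is limited). The gripper opens to 88 mm and grips with 3 to 60 N. Pads are 18 mm wide; open, the fingers measure 123 mm over their backs; the gripper's body (75 mm by 187 mm) begins 45 mm behind the grasp point.
Start: joints at [-1.439, 0.381, 1.297, -0, 1.464, -0.215], TCP at [0.187, -0.517, 0.214] pointing down, gripper open.
Joint ranges: [-3.11, 3.11], [-0.89, 2.33], [0.22, 2.48], [-1.42, 4.56], [0.17, 2.85], [-2.88, 2.88]. Speed limits (rad/s): [2.39, 2.39, 3.14, 3.14, 3.14, 3.14].

## Interface

Orientations are given as a unit quaternion [w, x, y, z].
In Python, from station import bot gives the robot as it stands. Calls block until the motion is done:
- bot.move_pose(position, orientation): joint-space move of the TCP to a pose.
- bot.movel(position, orientation=None, max_speed=0.15, max_force=None): straight line of the TCP; orientation=None keeps the orientation; max_speed is the mean speed in m/s. With max_force (N) it stops when the force on the tool has changed by that much, and returns True; else False.
- bot.movej(angles): joint-space move.
- bot.command_gripper(opening, grip_force=None): opening from 0.0 (shut) to 1.0 (fully open); grip_force is the grip in N (None keeps the last); returns when the fingers have stopped.
- bot.hold(seconds).
- bot.solve_ik(position, orientation): joint angles nearest the present ones, or None.
- bot.observe(): the state.
- bot.capture(name): name is "side" or "top" or "wrist"; returns (picture, depth): 384x512x3 uint8, red, green, blue; 384x512 float32, m along the optical axis (not along the pixel's ray), 0 where there is no reading.
- bot.camera_info(name): a dict with "fx", "fy", "cx", "cy" (pixels), "extrinsics" (4x4, takes a point from world to camera coordinates); the wrist camera has in their place "T_tool_cam" (4x4, takes a point from camera to tool coordinates, whose origin is the TCP and whose axes are the tool frame's). Camera axes: x right, y up, looking along -z (the intrinsics and any distortion apply to the point x, -y, -z); pixel columns grow to the right and rows downward; lengths in m; the calibration is good to about 2 mm. A picture is of the moment at which its call begins: read the wrist's pose just before it. camera_info takes no time and is no camera call.
A pose or a line that the arm cannot do raises bot.MotionError and nothing moves.
- bot.job_done(): hands the job in, once; it reports no verdict.
The state is a dict: "t": time; "qpos": joint angles; "qvel": joint speeds; "tau": joint torques, N m; "tool_pos": TCP position; "tcp_rot": TCP orientation; "ft_force": force on the tool from outside, world axes, zero at the start; "moment": the same for the moment, N m; "grip_width": opening from 0.0 (shut) to 1.0 (fully open).
Only numpy, scipy, OpenCV 4.12 (cv2) and the standard library are available. Lean on these libraries where they do the work, as an engineer would, in place of code of your own. Each camera call takes 0.05 s, during which the arm holds its last target. There are 200 camera calls.

## Task

Change the slicer over to its straight blade. Open the turn-latch fully, lift the fitted comb plate out by its tab, let it swing in your fingers until it hangs straight down, and stand it in the caddy; then lay the straight-blade plate flat in the slicer with its notch over the pin and turn the latch fully closed over it. The washed comb plates on the mat, however many there are, go into the caddy in the same way, hanging from fingers that point down, tab up, each fully down in a slot of its own; leave the other things on the counter where they are.

Things in the scene. Friction and masses are not known exactly. Their poses are not given: they have to be found in the camera images.
- slicer: hand slicer (mandoline), fixed, 330 long, 114 wide, grey side rails 46 high, steel deck, black handle loop at its -x end. Origin on the counter under the middle of the blade seat; x along the slicer, y across it to the side with pin and latch, z up
- seat (a point): blade seat: where a seated plate's origin lies, 30 above the counter, axes as the slicer's; the plate's x then lies along the slicer's y, its top flush with the deck (38 up), 2 play each way lengthwise. Its tab lies in a 28 wide gap of the -y rail and sticks out 28 beyond the rail, free below and beside; its tongue lies in a 37 wide gap of the other rail
- pin (a point): top centre of the steel locating pin, 6 diameter, 7.5 high above the seat, outside the rail on the slicer's +y side; it enters the plate's notch with 2 play each side
- latch (a joint): turn-latch on the slicer's +y side, rad: 0 = closed (bar over the tongue, 2 above a seated plate), grows to 1.57 = open (bar pointing away along the slicer's y), turning clockwise seen from above. Stiff (0.05 N m): stays where it is left; clear of the tongue above 1.1
- latch_axis (a point): the latch's upright axis, 65 above the counter. On it stands a black thumb fin 10 thick, 34 long, faces from 47 to 72 above the counter; with the latch closed its length lies along the slicer's x, and it turns with the latch
- caddy: grey storage caddy, fixed, 154 x 64 x 95 high: five open-topped slots in a row along its x, centres at x = -56, -28, 0, 28, 56, each 14 wide (flared to 28 over the top 7), 52 long along y, floor 6 up. Origin on the counter at its centre. A plate stands in a slot tongue down, one to a slot: origin 81 up, tab 126 to 166 up. Empty at the start
- mat: grey drying mat, fixed, 260 x 320 x 6 thick. Origin on the counter at its centre. The washed plates lie on it, face up, tabs towards the robot (plate x within 0.4 rad of world x). Pinched across its tab, a plate is held level by a firm grip (about 40 N) and swings down to hang when the grip is slackened to about 3 to 5 N
- fitted: comb plate (7 teeth) latched in the slicer at the start: white plate 160 long, 46 wide, 8 thick, 110 g. Origin: centre of the underside of its 90 x 46 frame; x along it to the tongue, z out of its upper face. Finger tab, 22 wide: x -85 to -45. Frame: x -45 to 45. Tongue, 30 wide: x 45 to 75, with a U notch 10 wide, open at the end, x 61 to 75. Balance point x = -4
- straight: straight-blade plate on the mat (one broad steel blade, no teeth): white plate 160 long, 46 wide, 8 thick, 110 g. Origin: centre of the underside of its 90 x 46 frame; x along it to the tongue, z out of its upper face. Finger tab, 22 wide: x -85 to -45. Frame: x -45 to 45. Tongue, 30 wide: x 45 to 75, with a U notch 10 wide, open at the end, x 61 to 75. Balance point x = -4
- comb_a: comb plate (5 teeth) on the mat, may be absent: white plate 160 long, 46 wide, 8 thick, 110 g. Origin: centre of the underside of its 90 x 46 frame; x along it to the tongue, z out of its upper face. Finger tab, 22 wide: x -85 to -45. Frame: x -45 to 45. Tongue, 30 wide: x 45 to 75, with a U notch 10 wide, open at the end, x 61 to 75. Balance point x = -4
- comb_b: comb plate (11 teeth) on the mat, may be absent: white plate 160 long, 46 wide, 8 thick, 110 g. Origin: centre of the underside of its 90 x 46 frame; x along it to the tongue, z out of its upper face. Finger tab, 22 wide: x -85 to -45. Frame: x -45 to 45. Tongue, 30 wide: x 45 to 75, with a U notch 10 wide, open at the end, x 61 to 75. Balance point x = -4
- comb_c: comb plate (18 teeth) on the mat, may be absent: white plate 160 long, 46 wide, 8 thick, 110 g. Origin: centre of the underside of its 90 x 46 frame; x along it to the tongue, z out of its upper face. Finger tab, 22 wide: x -85 to -45. Frame: x -45 to 45. Tongue, 30 wide: x 45 to 75, with a U notch 10 wide, open at the end, x 61 to 75. Balance point x = -4
- mug: bystander: white mug, 80 wide, 92 high; origin under its centre
- ramekin: bystander: white ramekin, 80 wide, 45 high; origin under its centre
- jar: bystander: amber jar, 60 wide, 95 high; origin under its centre
- can: bystander: food can, 74 wide, 105 high; origin under its centre
- sponge: bystander: yellow sponge, 110 x 70 x 30; origin under its centre
- spoon: bystander: wooden spoon, 240 long, lying; origin under its centre
- guard: bystander: white hand guard of the slicer, 90 wide, 55 high; origin under its centre
Not all that is in view belongs to the job. What is shaped like the comb_c but red or yellow is not meant.

How it is judged:
On the way, in this order (a step that is already met when the one before it is completed fails the run):
1. the latch is turned open (past 1.2 rad) (value of joint latch above 1.2 rad), for 0.2 s.
2. the fitted comb plate hangs from the fingers, its length within 0.3 rad of vertical, tab up, its origin more than 95 mm above the counter, the fingers pointing down (angle between fitted's own x axis and vertical above 2.84 rad and contact force between the fingers and fitted above 0.3 N and height (world z) of fitted above 0.095 m and (angle between the grasp point's own z axis and vertical above 2.2 rad or angle between the grasp point's own z axis and vertical below 0.94 rad)), for 0.2 s.
3. that plate stands in a slot of the caddy, fully down (x of fitted in the frame of caddy between -0.068 and 0.068 m and y of fitted in the frame of caddy between -0.016 and 0.016 m and z of fitted in the frame of caddy between 0.076 and 0.089 m and angle between fitted's own x axis and vertical above 2.9 rad), for 0.2 s.
4. the straight-blade plate lies flat in the seat, its notch over the pin, the latch still open (horizontal distance between straight and seat below 0.005 m and z of straight in the frame of seat between -0.003 and 0.003 m and angle between the x axis of straight and the y axis of slicer, either way round below 0.07 rad and angle between straight's own z axis and vertical below 0.06 rad and value of joint latch above 1 rad), for 0.2 s.
5. the latch is turned closed over it (below 0.2 rad) (horizontal distance between straight and seat below 0.005 m and z of straight in the frame of seat between -0.003 and 0.003 m and angle between the x axis of straight and the y axis of slicer, either way round below 0.07 rad and angle between straight's own z axis and vertical below 0.06 rad and value of joint latch below 0.2 rad), for 0.2 s.
At the end, for the whole second after the job is handed in: straight-blade plate in the seat (within 5 mm in plan, 3 mm in height, 0.07 rad lengthwise, flat within 0.06 rad), latch below 0.2 rad; every comb plate present in a caddy slot, tab up, within 0.24 rad of vertical, fully down (origin 76 to 89 mm above the caddy's underside); all at rest (all of step 3 and all of step 5 and x of comb_a in the frame of caddy between -0.068 and 0.068 m and y of comb_a in the frame of caddy between -0.016 and 0.016 m and z of comb_a in the frame of caddy between 0.076 and 0.089 m and angle between each of comb_a, comb_b, comb_c's own x axis and vertical above 2.9 rad and x of comb_b in the frame of caddy between -0.068 and 0.068 m and y of comb_b in the frame of caddy between -0.016 and 0.016 m and z of comb_b in the frame of caddy between 0.076 and 0.089 m and x of comb_c in the frame of caddy between -0.068 and 0.068 m and y of comb_c in the frame of caddy between -0.016 and 0.016 m and z of comb_c in the frame of caddy between 0.076 and 0.089 m and linear speed of each of straight, fitted, comb_a, comb_b, comb_c below 0.04 m/s); the robot touches nothing.
It fails at once if a bystander (mug, ramekin, jar, can, sponge, wooden spoon or hand guard) is pushed more than 40 mm from its place (distance of any of mug, ramekin, jar, can, sponge, spoon, guard from where it was at the start of the episode above 0.04 m).
It fails at once if a comb plate is set into the caddy with the hand laid over level, instead of left to swing until it hangs from fingers that point down ((contact force between the fingers and fitted above 0.5 N and horizontal distance between fitted and caddy below 0.09 m and angle between fitted's own x axis and vertical above 2.6 rad and angle between the grasp point's own z axis and vertical between 0.95 and 2.19 rad) or (contact force between the fingers and comb_a above 0.5 N and horizontal distance between comb_a and caddy below 0.09 m and angle between comb_a's own x axis and vertical above 2.6 rad and angle between the grasp point's own z axis and vertical between 0.95 and 2.19 rad) or (contact force between the fingers and comb_b above 0.5 N and horizontal distance between comb_b and caddy below 0.09 m and angle between comb_b's own x axis and vertical above 2.6 rad and angle between the grasp point's own z axis and vertical between 0.95 and 2.19 rad) or (contact force between the fingers and comb_c above 0.5 N and horizontal distance between comb_c and caddy below 0.09 m and angle between comb_c's own x axis and vertical above 2.6 rad and angle between the grasp point's own z axis and vertical between 0.95 and 2.19 rad)).
Of comb_a, comb_b, comb_c only 2 to 3 are there at a start; the rules pass over those that are not, and their reading is None.
At some moment in a run one of straight, comb_a, comb_b, comb_c may be knocked a few centimetres aside while the robot is not near it.
Once in a run the grip may slacken for a moment while it holds something.
It also fails if it takes over 210 s, if anything falls off the work surface, if the arm or the gripper's body presses on something with over 40 N, if the wrist force passes 120 N, or if a joint passes its speed limit or range.

## Working session

There is one attempt and no reset: what is moved stays moved. The work goes in short steps, each a Python script; the robot and the scene stay as the last script left them, time stands still between calls to the robot, and variables do not carry over. Pictures are saved under pics/ and viewed, about 12 in all and at most 16, crops included, and the job is handed in when it is done.

```bash
ls; mkdir -p pics
python3 - <<'E'
from station import bot
import cv2, numpy as np
for n in("top","side"):
    im,d=bot.capture(n); cv2.imwrite(f"pics/{n}0.png",im[:,:,::-1]); np.savez(f"pics/{n}0.npz",im=im,d=d)
    i=bot.camera_info(n); print(n,i)
print(bot.camera_info("wrist")); print(bot.observe(),bot.pinch_z)
E
```

```text
pics
top {'fx': 481.34023785140687, 'fy': 481.34023785140687, 'cx': 265.8783695469317, 'cy': 197.09215590187347, 'extrinsics': array([[-0.01219152, -0.99992039,  0.00325335,  0.0614736 ],
       [ 0.98214393, -0.0113638 ,  0.18778755, -0.50848881],
       [-0.18773563,  0.00548467,  0.98220428, -1.50977629],
       [ 0.        ,  0.        ,  0.        ,  1.        ]])}
side {'fx': 381.26344523824, 'fy': 381.26344523824, 'cx': 254.78744697048228, 'cy': 193.56992886573585, 'extrinsics': array([[-0.72104274, -0.69285151, -0.00735888,  0.38066403],
       [ 0.34479993, -0.3680011 ,  0.86353239, -0.20558716],
       [-0.60100779,  0.62010643,  0.50423968, -1.13058103],
       [ 0.        ,  0.        ,  0.        ,  1.        ]])}
{'fx': 268.3691059746313, 'fy': 268.3691059746313, 'cx': 254.6217075294239, 'cy': 190.24101001026557, 'T_tool_cam': array([[ 9.99999931e-01, -2.00423088e-04,  3.13716649e-04,
        -7.32680210e-05],
       [-9.09310145e-05, -9.48682319e-01, -3.16230689e-01,
        -8.28732660e-02],
       [ 3.60997369e-04,  3.16230639e-01, -9.48682272e-01,
        -1.69704965e-01],
       [ 0.00000000e+00,  0.00000000e+00,  0.00000000e+00,
         1.00000000e+00]])}
{'t': 0.1, 'qpos': array([-1.43926367e+00,  3.81112797e-01,  1.29814034e+00, -4.14251744e-05,
        1.46359963e+00, -2.15319900e-01]), 'qvel': array([-0.00043791, -0.00286951, -0.00088306,  0.00023012,  0.00020109,
        0.00167278]), 'tau': array([ 4.44470497e-03, -4.38650179e+01, -2.24909663e+01,  7.14734313e-02,
        3.41841567e-02, -6.94704113e-05]), 'tool_pos': array([ 0.18690603, -0.51697237,  0.21392308]), 'tcp_rot': array([-4.49850000e-04,  8.18517916e-01, -5.74480656e-01, -4.41628358e-04]), 'ft_force': array([-1.01553418, -0.29783578,  0.93135244]), 'moment': array([-0.02719035,  0.02663088, -0.03997414]), 'grip_width': 0.9967748745212863} 0.0187
```

View pics/top0.png

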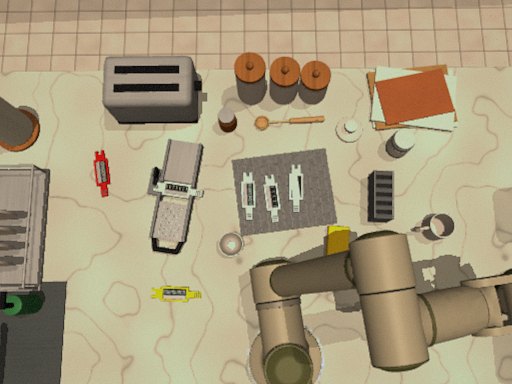

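View pics/side0.png

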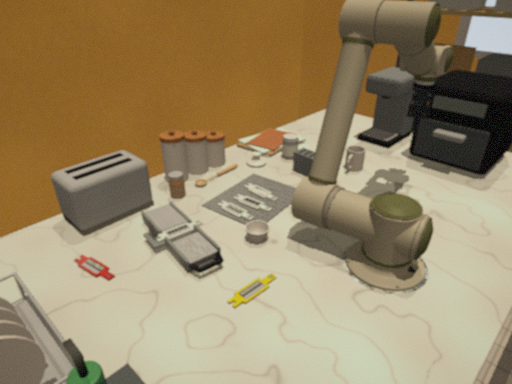

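```bash
cat > h.py <<'E'
from station import bot
import cv2, numpy as np
from scipy.spatial.transform import Rotation as R
def q(Rm):
    x=R.from_matrix(Rm).as_quat(); return [x[3],x[0],x[1],x[2]]
def down(a,tilt=0.0):
    """tool z down, tool x at world angle a"""
    x=np.array([np.cos(a),np.sin(a),0]); z=np.array([0,0,-1.]); y=np.cross(z,x)
    return q(np.c_[x,y,z])
def campose(n,st=None):
    i=bot.camera_info(n)
    if n=="wrist":
        st=st or bot.observe(); w=st["tcp_rot"]; T=np.eye(4); T[:3,:3]=R.from_quat([w[1],w[2],w[3],w[0]]).as_matrix(); T[:3,3]=st["tool_pos"]
        return i,T@i["T_tool_cam"]
    return i,np.linalg.inv(i["extrinsics"])
def onz(cp,uv,z):
    i,T=cp; uv=np.atleast_2d(np.asarray(uv,float))
    d=np.c_[(uv[:,0]-i["cx"])/i["fx"],-(uv[:,1]-i["cy"])/i["fy"],-np.ones(len(uv))]@T[:3,:3].T
    return T[:3,3]+d*((z-T[2,3])/d[:,2])[:,None]
def cloud(cp,d):
    i,T=cp; v,u=np.mgrid[:d.shape[0],:d.shape[1]]
    p=np.stack([(u-i["cx"])/i["fx"]*d,-(v-i["cy"])/i["fy"]*d,-d],-1)
    return p@T[:3,:3].T+T[:3,3]
def proj(cp,P):
    i,T=cp; P=np.atleast_2d(P); c=(P-T[:3,3])@T[:3,:3]
    return np.c_[i["cx"]+i["fx"]*c[:,0]/-c[:,2], i["cy"]-i["fy"]*c[:,1]/-c[:,2]]
def snap(n,name):
    st=bot.observe(); cp=campose(n,st); im,d=bot.capture(n)
    cv2.imwrite(f"pics/{name}.png",im[:,:,::-1]); np.savez(f"pics/{name}.npz",im=im,d=d,T=cp[1]); return im,d,cp
def load(n,name):
    f=np.load(f"pics/{name}.npz"); return f["im"],f["d"],(bot.camera_info(n),f["T"])
E
python3 - <<'E'
from h import *
f=np.load("pics/top0.npz"); im=f["im"]; d=f["d"]; cp=campose("top")
C=cloud(cp,d)
names=dict(mat=(240,200,.006),slicer=(177,188,.038),pA=(249,196,.014),pB=(272,198,.014),pS=(296,188,.014),caddy=(381,197,.095),ram=(231,243,.045),red=(102,173,.008),jar=(227,120,.095),spoon=(290,121,.01),can=(401,143,.1),sponge=(339,240,.03),mug=(437,226,.09),guard=(348,128,.05))
for k,(u,v,z) in names.items(): print(k,onz(cp,(u,v),z)[0].round(3),"depth",C[v,u].round(3))
c=im[125:270,130:405]; cv2.imwrite("pics/c0.png",cv2.resize(c,(800,422),interpolation=cv2.INTER_CUBIC)[:,:,::-1])
E
```

```text
mat [0.508 0.141 0.006] depth [0.507 0.141 0.013]
slicer [0.545 0.345 0.038] depth [0.546 0.346 0.032]
pA [0.52  0.111 0.014] depth [0.52  0.111 0.013]
pB [0.512 0.035 0.014] depth [0.515 0.035 0.003]
pS [ 0.545 -0.045  0.014] depth [ 0.545 -0.045  0.015]
caddy [ 0.496 -0.306  0.095] depth [ 0.497 -0.306  0.093]
ram [0.362 0.168 0.045] depth [0.366 0.171 0.006]
red [0.605 0.603 0.008] depth [0.605 0.602 0.01 ]
jar [0.756 0.178 0.095] depth [0.757 0.179 0.092]
spoon [ 0.781 -0.031  0.01 ] depth [ 0.776 -0.03   0.022]
can [ 0.67  -0.379  0.1  ] depth [ 0.669 -0.377  0.105]
sponge [ 0.369 -0.178  0.03 ] depth [ 0.37  -0.18   0.018]
mug [ 0.403 -0.476  0.09 ] depth [ 0.414 -0.507  0.005]
guard [ 0.74 -0.22  0.05] depth [ 0.739 -0.22   0.051]
```

View pics/c0.png

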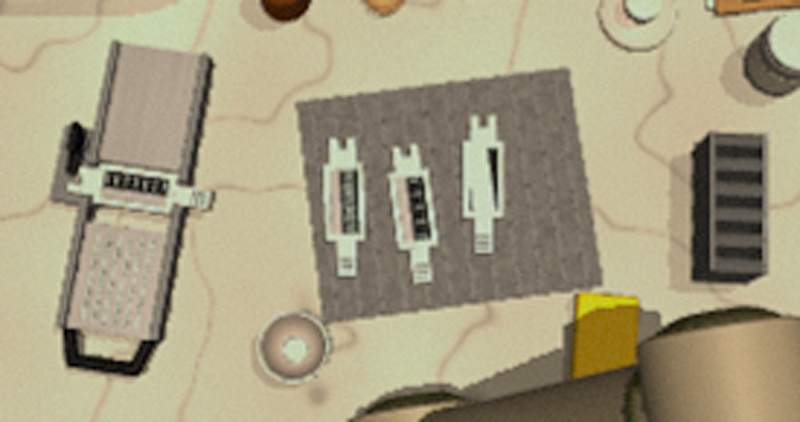

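The picture shows the slicer at left (fitted plate about px (177,188), tab towards the mat, latch fin at (156,175)). There are three plates on the mat: comb (249,196), comb (272,198) and straight blade (296,188). The caddy is at (381,197). Red (102,173) and yellow (175,293) are decoys. Now a wrist close-up over the slicer.

Run:
```python
from h import *
cp=campose("top"); print("fin",onz(cp,(156,175),.07))
t=bot.observe()["t"]
bot.move_pose([0.54,0.345,0.30],down(1.39)); print(bot.observe()["t"]-t)
bot.movel([0.54,0.36,0.20]); print(bot.observe()["t"]-t)
im,d,cp=snap("wrist","w1"); print(bot.observe()["tool_pos"])
cv2.imwrite("pics/w1b.png",cv2.resize(im,(800,600),interpolation=cv2.INTER_CUBIC)[:,:,::-1])
```

```text
fin [[0.58140764 0.40800184 0.07      ]]
3.2666999999999997
4.0917
[0.54047981 0.3600273  0.20128606]
```

View pics/w1b.png

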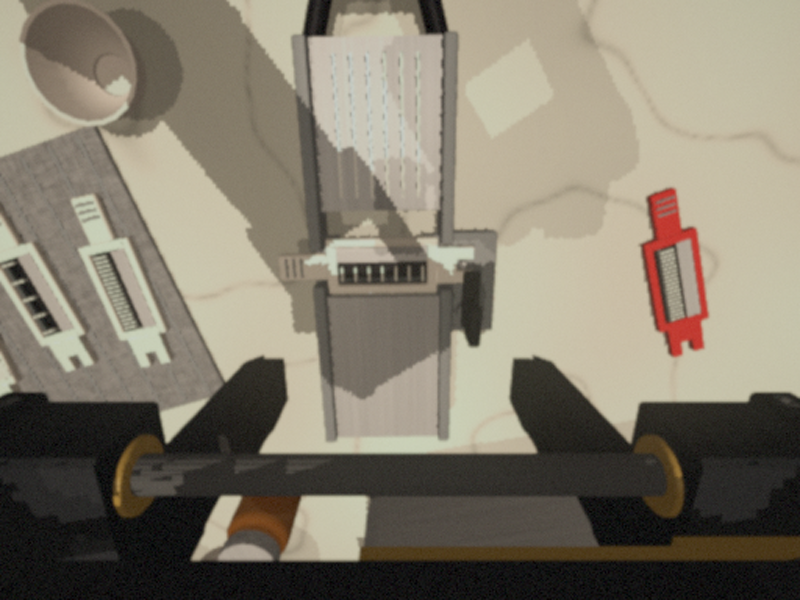

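```bash
cat > slic.py <<'E'
from h import *
im,d,cp=load("wrist","w1"); C=cloud(cp,d)
s=1/1.5625
reg=np.zeros(d.shape,bool); reg[:int(445*s),int(285*s):int(465*s)]=1
rail=reg&(abs(C[...,2]-.046)<.004)
v,u=np.nonzero(rail); print("rail px",len(v),u.min(),u.max(),v.min(),v.max())
P=C[rail][:,:2].astype(np.float32); r=cv2.minAreaRect(P); print("rail rect",r); 
a=None
fin=np.zeros(d.shape,bool); fin[int(220*s):int(360*s),int(440*s):int(510*s)]=1
f=fin&(C[...,2]>.062)&(C[...,2]<.08); Q=C[f]; print("fin",f.sum(),Q.mean(0),np.median(Q[:,2]),cv2.minAreaRect(Q[:,:2].astype(np.float32)))
# hand-read pixels (800-wide): rails outer edges at z .046
pts=np.array([(457,35),(453,230),(449,437),(293,35),(329,438)])*s
print("edges",onz(cp,pts,.046).round(4)[:,:2])
# fitted frame corners, tab end, at z .038
pts=np.array([(329,238),(438,238),(330,294),(438,294),(281,255),(281,280)])*s
print("plate",onz(cp,pts,.038).round(4)[:,:2])
print("deck z",np.median(C[int(330*s):int(360*s),int(350*s):int(420*s),2]))
c=im[130:240,165:335]; cv2.imwrite("pics/w1c.png",cv2.resize(c,(800,518),interpolation=cv2.INTER_CUBIC)[:,:,::-1])
E
python3 slic.py
```

```text
rail px 3976 186 296 20 282
rail rect ((0.541039228439331, 0.35160237550735474), (0.12376147508621216, 0.32874488830566406), 80.66679382324219)
fin 245 [0.5914922  0.41059029 0.0699374 ] 0.07072981427283892 ((0.5933213233947754, 0.41094937920570374), (0.010290066711604595, 0.0336926132440567), 79.29170227050781)
edges [[0.39   0.4287]
 [0.5201 0.4077]
 [0.7081 0.3777]
 [0.3701 0.3198]
 [0.6893 0.269 ]]
plate [[0.5101 0.3102]
 [0.5258 0.3959]
 [0.5561 0.3002]
 [0.5723 0.3888]
 [0.5166 0.2688]
 [0.5369 0.2632]]
deck z 0.0374942693764323
```

View pics/w1c.png

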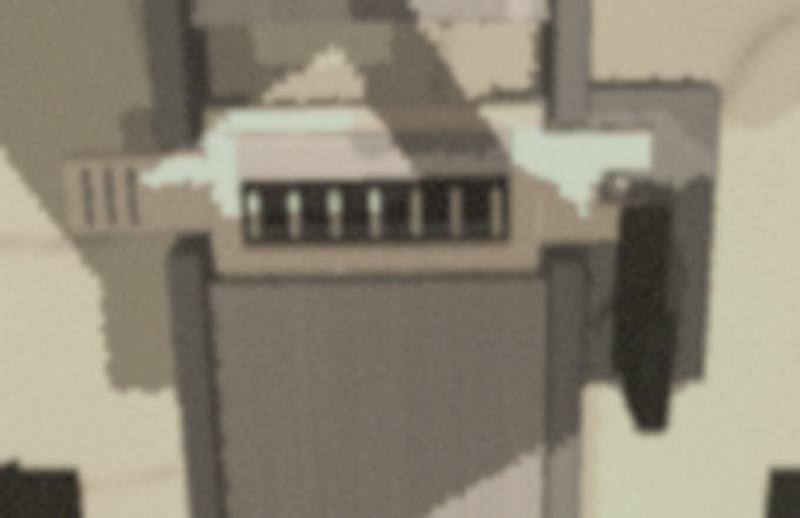

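```bash
cat >> h.py <<'E'
YAW=-0.159; SEAT=np.array([.5411,.3487]); AX=np.array([.593,.411])
SX=np.array([np.cos(YAW),np.sin(YAW)]); SY=np.array([-np.sin(YAW),np.cos(YAW)])
def say(*a):
    o=bot.observe(); print(*a,"t=%.1f"%o["t"],"pos",o["tool_pos"].round(4),"F",o["ft_force"].round(1),"w=%.1fmm"%(o["grip_width"]*88))
E
python3 - <<'E'
from h import *
bot.command_gripper(0.4)
bot.move_pose([*AX,0.12],down(YAW+np.pi/2))
print(bot.movel([*AX,0.0525],max_force=10)); say()
bot.command_gripper(0.0,25); say("grip")
j=np.array(bot.observe()["qpos"]); 
for k in range(1,5):
    j2=j.copy(); j2[5]+=1.57*k/4; bot.movej(j2); say(k)
bot.command_gripper(0.5); bot.hold(.2); say()
p=bot.observe()["tool_pos"]; bot.movel([p[0],p[1],.15])
im,d,cp=snap("wrist","w2"); C=cloud(cp,d); say()
E
```

```text
False
t=6.2 pos [0.5936 0.4111 0.0548] F [ 0.7 -0.6  0.5] w=34.9mm
grip t=6.9 pos [0.593  0.411  0.0525] F [-0.8  0.5 -0. ] w=0.1mm
1 t=7.3 pos [0.593  0.411  0.0524] F [-0.2 -0.1 -1.1] w=0.4mm
2 t=7.8 pos [0.593  0.411  0.0525] F [-0.3 -0.8  0.1] w=0.1mm
3 t=8.3 pos [0.593  0.411  0.0524] F [-0.   0.2 -0.1] w=0.1mm
4 t=8.7 pos [0.593  0.411  0.0524] F [-0.8 -0.1  1.2] w=0.4mm
t=9.7 pos [0.593  0.411  0.0525] F [-0.6  0.1  0.3] w=44.5mm
t=10.5 pos [0.5925 0.4108 0.1485] F [-0.1 -0.5 -0. ] w=44.1mm
```

View pics/w2.png

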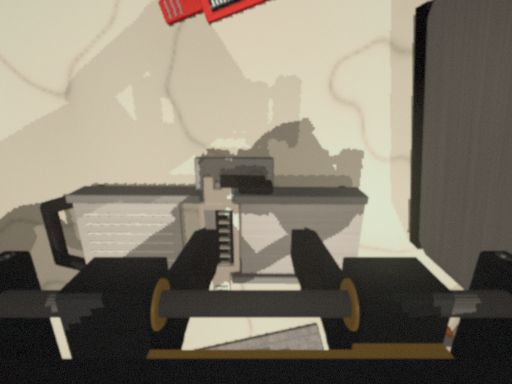

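Run:
```python
from h import *
im,d,cp=load("wrist","w2"); C=cloud(cp,d)
print(cp[1].round(3)); print(proj(cp,[[*AX,.07],[*AX,.0],[*SEAT,.038],[.593,.411,.13]]).round(0))
print("fin",C[178:188:3,225:272:8].round(3).tolist()[1])
w,_,cw=load("wrist","w1"); print(cw[1].round(3),proj(cw,[[*AX,.07],[*SEAT,.038]]).round(0))
f=np.load("pics/top0.npz"); print(proj(campose("top"),[[*AX,.07],[*SEAT,.038]]).round(0))
print(bot.observe()["tool_pos"],bot.observe()["tcp_rot"])
```

```text
[[ 0.988  0.149  0.052  0.606]
 [-0.157  0.937  0.313  0.493]
 [-0.002 -0.317  0.948  0.318]
 [ 0.     0.     0.     1.   ]]
[[255. 190.]
 [255. 172.]
 [219. 238.]
 [255. 215.]]
fin [[0.562, 0.418, 0.046], [0.57, 0.416, 0.046], [0.58, 0.419, 0.058], [0.588, 0.417, 0.056], [0.596, 0.415, 0.056], [0.604, 0.414, 0.054]]
[[ 0.18  -0.933 -0.312  0.46 ]
 [ 0.984  0.171  0.056  0.375]
 [ 0.001 -0.317  0.948  0.371]
 [ 0.     0.     0.     1.   ]] [[303. 209.]
 [246. 171.]]
[[155. 172.]
 [176. 189.]]
[0.59251941 0.41075796 0.14850747] [ 6.64563919e-04  9.96871157e-01 -7.90323583e-02 -1.15777708e-03]
```

Run:
```python
from h import *
for n in("w1","w2"):
    im,d,cp=load("wrist",n); C=cloud(cp,d).reshape(-1,3); g=im.reshape(-1,3).mean(1)
    L=np.c_[(C[:,:2]-SEAT)@SX,(C[:,:2]-SEAT)@SY,C[:,2]]*1000
    m=(L[:,0]>-35)&(L[:,0]<80)&(L[:,1]>45)&(L[:,1]<110)&(L[:,2]<90)&(L[:,2]>-10)
    H=np.full((23,13),-1.);B=H.copy()
    for p,b in zip(L[m],g[m]):
        i,j=int((p[0]+35)//5),int((p[1]-45)//5)
        if p[2]>H[i,j]: H[i,j]=p[2];B[i,j]=b
    print(n,"rows x -35.., cols y 45.."); 
    for i in range(23): print(-35+5*i,H[i].astype(int),B[i].astype(int))
```

```text
w1 rows x -35.., cols y 45..
-35 [47 46 -1  1  0  0  0  0  0  0  1  1  1] [106 123  -1 176 176 176 175 177 175 173 173 165 152]
-30 [47 46 27 29 27 28 27 29 28 27  0  0  0] [121 120  95  95 100  96 101  99 103 117 173 162 157]
-25 [46 46 31 30 30 29 30 31 30 30  1  1  0] [122 121 114 126 121 113 114 123 122 122 172 160 170]
-20 [45 46 37 32 33 30 31 30 30 30 -1  0  0] [107 115 172 132 144 134 136 123 122 122  -1 164 171]
-15 [38 38 38 38 38 38 30 31 31 29 -1  0  1] [201 194 201 199 194 195 137 138 122 123  -1 171 174]
-10 [39 39 38 38 39 39 30 31 31 30 -1  0  0] [199 200 198 179 198 190 137 136 127 125  -1 188 176]
-5 [39 38 38 38 37 31 30 30 30 30 -1  0  0] [156 200 172 106 144  99 137 133 115 132  -1 176 192]
0 [39 38 38 45 46 44 30 30 30 30  0  1  1] [138 176 146  62  50  49  69  86  93 114 150 190 190]
5 [38 38 38 47 48 48 47 30 30 30  0  0  0] [139 139 143  52  46  48  48  85  86  91 157 190 190]
10 [38 37 38 47 47 47 47 30 30 30  0  0  1] [136  99 124  46  48  42  51  85  86  96 171 191 190]
15 [46 45 30 46 46 47 46 30 30 30 -1  0  1] [ 72  78 105  43  44  39  53  88  82 100  -
[... 2773 characters left out ...]
8 114 141 193]
45 [46 47 -1 -1 72 72 68 30 30 30  0  0  1] [105  97  -1  -1  43  41  37  74  98  99 115 118 118]
50 [46 46 43 -1 72 72 45 31 30 29  0  0  1] [ 96  95  68  -1  44  40  35  76  97  99 118 120 117]
55 [46 46 40 -1 72 72 31 30 30 31  0  1  0] [ 95  97  63  -1  42  39  97 102  98  97 142 144 116]
60 [47 46 40 28 29 29 29 30 30 29  0  0  0] [ 96  98  64  68  83  94  96  95 100  97 143 143 141]
65 [46 46 36  0  0  0  0  1  0  1  0  1  1] [ 98  96  62 112 137 141 144 145 142 142 142 145 143]
70 [46 46 43  0  1  0  0  0  0  0  1  0  0] [ 95  94  71 115 144 142 145 144 144 144 144 143 136]
75 [46 46 22  0  0  0  0  0  0  1  0  0  0] [ 94  95  68 112 141 145 143 144 143 144 144 144 119]
```

Run:
```python
from h import *
out=[]
for o in(0.0,0.25,1.0):
    bot.command_gripper(o); im,d,cp=snap("wrist","g%d"%(o*100)); say()
    out.append(cv2.resize(im[190:300,150:360],(420,220)))
cv2.imwrite("pics/g.png",np.vstack(out)[:,:,::-1])
```

```text
t=11.3 pos [0.593 0.411 0.15 ] F [ 0.  -0.5 -0.4] w=0.4mm
t=11.9 pos [0.593 0.411 0.15 ] F [0.2 0.4 0. ] w=22.2mm
t=13.0 pos [0.593 0.411 0.15 ] F [-0.4  0.4  0.1] w=88.2mm
```

View pics/g.png

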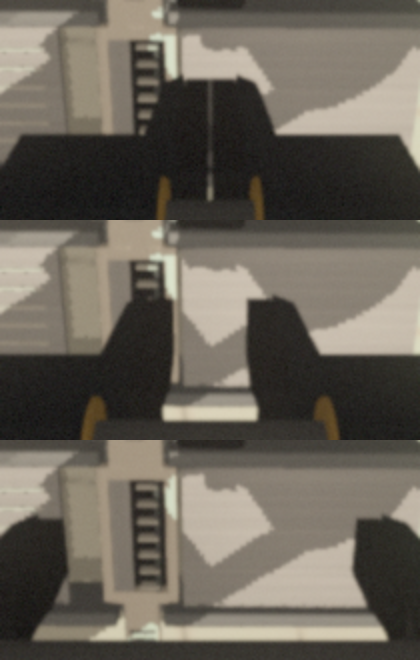

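Run:
```python
from h import *
im,d,cp=load("wrist","g0"); 
T=bot.camera_info("wrist")["T_tool_cam"]; C=cloud((bot.camera_info("wrist"),T),d)
for v in range(222,300,6): print(v,[C[v,u].round(4).tolist() for u in (247,262)])
```

```text
222 [[-0.0085, 0.0497, 0.1121], [0.0088, 0.0497, 0.1121]]
228 [[-0.0086, 0.0579, 0.1132], [0.0089, 0.058, 0.1134]]
234 [[-0.0041, -0.0093, -0.0299], [0.0046, -0.0097, -0.0305]]
240 [[-0.0039, -0.009, -0.0362], [0.0045, -0.0087, -0.0358]]
246 [[-0.0037, -0.0099, -0.0443], [0.0043, -0.0092, -0.0433]]
252 [[-0.0036, -0.009, -0.0489], [0.0041, -0.0094, -0.0495]]
258 [[-0.0034, -0.0091, -0.0545], [0.004, -0.0091, -0.0546]]
264 [[-0.0033, -0.0091, -0.0597], [0.0038, -0.01, -0.061]]
270 [[-0.0032, -0.0087, -0.0639], [0.0038, -0.0085, -0.0636]]
276 [[-0.003, -0.0091, -0.0689], [0.0036, -0.009, -0.0688]]
282 [[-0.0031, -0.0057, -0.0686], [0.0037, -0.0055, -0.0684]]
288 [[-0.0031, -0.0024, -0.0685], [0.0037, -0.002, -0.068]]
294 [[-0.0019, -0.0273, -0.1026], [0.0026, -0.0268, -0.102]]
```

Run:
```python
from h import *
bot.command_gripper(0.35)
j=np.array(bot.observe()["qpos"]); j[5]-=1.57; bot.movej(j)
print(bot.movel([*AX,0.055],max_force=8)); print(bot.movel([*AX,0.028],max_speed=.03,max_force=8)); say()
bot.command_gripper(0.0,25); say("grip")
```

```text
False
False
t=17.2 pos [0.5931 0.411  0.0282] F [-0.4  0.4 -0.3] w=30.9mm
grip t=17.6 pos [0.593  0.411  0.0281] F [-0.4 -0.6  0.4] w=9.5mm
```

The reported TCP lies about 25 mm beyond the real fingertips. The wrist depth showed it, and the fin grip confirms it (9.5 mm). From here on I use a 25 mm tip offset.

```bash
cat >> h.py <<'E'
TIP=0.025   # real fingertips lie this far behind the reported TCP
def lin(xy,ztip,a=None,v=.15,f=None): return bot.movel([xy[0],xy[1],ztip-TIP],None if a is None else down(a),max_speed=v,max_force=f)
def go(xy,ztip,a): bot.move_pose([xy[0],xy[1],ztip-TIP],down(a))
E
python3 - <<'E'
from h import *
j=np.array(bot.observe()["qpos"])
for k in range(1,5):
    j2=j.copy(); j2[5]+=1.57*k/4; bot.movej(j2); say(k)
print(bot.observe()["moment"])
bot.command_gripper(0.35); bot.hold(.2)
bot.movel([*AX,.10])
im,d,cp=snap("wrist","w3")
C=cloud(cp,d).reshape(-1,3); L=np.c_[(C[:,:2]-SEAT)@SX,(C[:,:2]-SEAT)@SY,C[:,2]]*1000
m=(L[:,0]>0)&(L[:,0]<90)&(L[:,1]>40)&(L[:,1]<120)&(L[:,2]>66)&(L[:,2]<76); print("fin slicer frame",m.sum(),cv2.minAreaRect(L[m][:,:2].astype(np.float32)) if m.sum()>5 else None)
m=(L[:,0]>0)&(L[:,0]<90)&(L[:,1]>62)&(L[:,1]<130)&(L[:,2]>42)&(L[:,2]<50); print("bar",cv2.minAreaRect(L[m][:,:2].astype(np.float32)) if m.sum()>5 else None)
say()
E
```

```text
1 t=18.1 pos [0.593  0.411  0.0281] F [-0.1  0.2 -0.3] w=9.6mm
2 t=18.5 pos [0.5931 0.411  0.0281] F [-0.5  0.6 -0.8] w=9.6mm
3 t=19.0 pos [0.5931 0.411  0.0281] F [0.9 1.8 0.9] w=9.7mm
4 t=19.5 pos [0.5932 0.411  0.0281] F [ 0.7  1.7 -0.3] w=9.6mm
[ 0.16310399 -0.31553342 -0.0990398 ]
fin slicer frame 486 ((41.562564849853516, 70.65360260009766), (9.736488342285156, 32.913570404052734), 0.5518007874488831)
bar ((41.76473617553711, 85.13126373291016), (13.646408081054688, 45.769351959228516), 0.5927897691726685)
t=20.8 pos [0.5924 0.4107 0.0985] F [1.  0.2 0.6] w=30.7mm
```

Run:
```python
from h import *
f=np.load("pics/top0.npz"); d=f["d"]; cp=campose("top"); C=cloud(cp,d)
m=(abs(C[...,2]-.095)<.012); m[:160]=0; m[230:]=0; m[:,:360]=0; m[:,400:]=0
print("caddy",m.sum(),cv2.minAreaRect(C[m][:,:2].astype(np.float32)))
P=SEAT-SY*.072
go(P,.12,YAW); bot.command_gripper(.5)
print(lin(P,.019,v=.08,f=8)); say("at tab")
bot.command_gripper(0,45); say("grip")
lin(P,.10,v=.05); say(); lin(P,.30); say()
im,d,cp=snap("wrist","w4"); 
bot.command_gripper(0,4); bot.hold(1.5); say("slack"); 
im,d,cp=snap("wrist","w5"); bot.command_gripper(0,40); say("firm"); s,_,_=snap("side","s5")
cv2.imwrite("pics/c5.png",cv2.resize(np.hstack([im,s]),(800,300))[:,:,::-1])
```

```text
caddy 653 ((0.5061954259872437, -0.31381112337112427), (0.06566198170185089, 0.1546350121498108), 86.38724517822266)
False
at tab t=23.3 pos [ 0.53    0.2777 -0.0055] F [ 0.6  0.2 -0.1] w=43.5mm
grip t=23.8 pos [ 0.5297  0.2776 -0.0058] F [0.  0.  1.8] w=21.2mm
t=25.5 pos [0.5296 0.2776 0.0747] F [-0.5 -0.  -1. ] w=21.1mm
t=27.0 pos [0.5295 0.2775 0.2742] F [-0.5 -0.1 -0.4] w=21.1mm
slack t=28.8 pos [0.5297 0.2776 0.275 ] F [-0.3  0.3 -0.7] w=22.4mm
firm t=29.1 pos [0.5297 0.2776 0.275 ] F [ 1.3  0.  -0.2] w=21.4mm
```

View pics/c5.png

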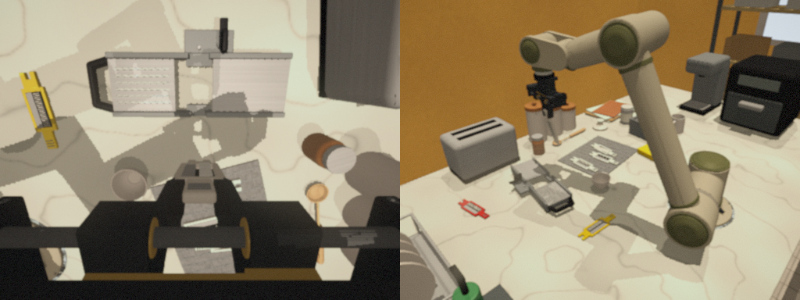

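```bash
cat >> h.py <<'E'
CY=-0.063; CAD=np.array([.5062,-.3138]); CX=np.array([np.cos(CY),np.sin(CY)])
def held(d):
    T=bot.camera_info("wrist")["T_tool_cam"]; C=cloud((bot.camera_info("wrist"),T),d)
    m=(d>0)&(abs(C[...,0])<.03)&(abs(C[...,1])<.14)&(C[...,2]>-.022)&(C[...,2]<.15); P=C[m]
    if len(P)<30: return len(P)
    c=P.mean(0); u=np.linalg.svd(P-c,full_matrices=False)[2][0]
    return len(P),"lo",P.min(0).round(3),"hi",P.max(0).round(3),"axis",u.round(2)
E
python3 - <<'E'
from h import *
_,d,_=load("wrist","w4"); print("before",held(d)); _,d,_=load("wrist","w5"); print("after",held(d))
lin(SEAT-SY*.072,.31)
t=CAD+CX*.056
go(t,.31,CY-np.pi/2); say()
im,d,cp=snap("wrist","w6"); print(held(d))
C=cloud(cp,d); m=(abs(C[...,2]-.095)<.006)&(np.hypot(C[...,0]-CAD[0],C[...,1]-CAD[1])<.12); v,u=np.nonzero(m); print(u.min(),u.max(),v.min(),v.max())
r=cv2.minAreaRect(C[m][:,:2].astype(np.float32)); print("caddy",m.sum(),r)
cv2.imwrite("pics/w6b.png",im[:,:,::-1])
E
```

```text
before 0
after (1389, 'lo', array([-0.022, -0.007, -0.022]), 'hi', array([0.023, 0.023, 0.098]), 'axis', array([-0.  ,  0.25,  0.97]))
t=31.5 pos [ 0.5625 -0.3164  0.2852] F [-0.1  0.4 -0.5] w=21.5mm
(1381, 'lo', array([-0.023, -0.007, -0.022]), 'hi', array([0.022, 0.023, 0.098]), 'axis', array([-0.  ,  0.25,  0.97]))
235 281 149 210
caddy 1371 ((0.5384327173233032, -0.3188972771167755), (0.06411787122488022, 0.08910003304481506), 86.35569763183594)
```

View pics/w6b.png

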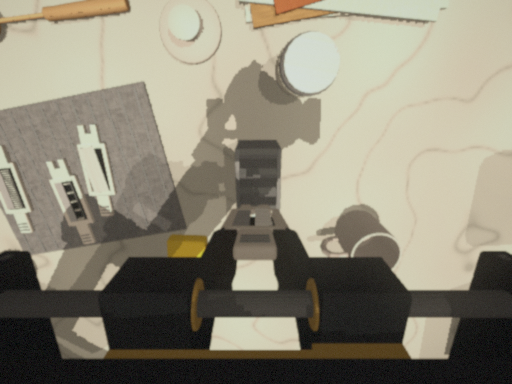

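```bash
sed -i 's/^CY=.*/CY=-0.0635; CAD=np.array([.5062,-.3156]); CX=np.array([np.cos(CY),np.sin(CY)])/' h.py
cat >> h.py <<'E'
def tilt(d):
    T=bot.camera_info("wrist")["T_tool_cam"]; C=cloud((bot.camera_info("wrist"),T),d)
    m=(d>0)&(abs(C[...,0])<.026)&(abs(C[...,1])<.06)&(C[...,2]>-.022)&(C[...,2]<.105); P=C[m]
    if len(P)<100: return len(P),None
    out=[]
    for z in np.arange(-.02,.10,.015):
        s=P[abs(P[:,2]-z)<.0075]; 
        if len(s)>4: out.append((round(float(z),3),round(float(np.percentile(s[:,1],20)),4),len(s)))
    return out
E
python3 - <<'E'
from h import *
_,d,_=load("wrist","w6"); print(tilt(d))
bot.command_gripper(0,3); bot.hold(1.5); say()
im,d,cp=snap("wrist","w7"); print(tilt(d)); bot.command_gripper(0,40); say()
E
```

```text
[(-0.02, -0.0065, 183), (-0.005, -0.0042, 293), (0.01, -0.0005, 200), (0.025, 0.0026, 215), (0.04, 0.0071, 148), (0.055, 0.0109, 149), (0.07, 0.0152, 117), (0.085, 0.0187, 58), (0.1, 0.0224, 18)]
t=33.2 pos [ 0.5621 -0.3173  0.285 ] F [-0.8 -0.2 -1.4] w=22.3mm
[(-0.02, -0.0065, 184), (-0.005, -0.0042, 294), (0.01, -0.0006, 200), (0.025, 0.0026, 223), (0.04, 0.0071, 147), (0.055, 0.0103, 149), (0.07, 0.0147, 120), (0.085, 0.018, 60), (0.1, 0.0215, 18)]
t=33.5 pos [ 0.5621 -0.3173  0.285 ] F [ 0.4 -0.1 -0.2] w=21.2mm
```

```bash
cat >> h.py <<'E'
PZ=.044     # pinch point behind reported TCP
def pose(xy,zp,a,th=0.):
    x=np.array([np.cos(a),np.sin(a),0]); z=np.array([0,0,-1.]); D=np.c_[x,np.cross(z,x),z]
    M=D@R.from_euler("x",th).as_matrix()
    return list(np.array([xy[0],xy[1],zp])-M@[0,0,-PZ]),q(M)
def ptilt(d):
    T=np.array(tilt(d)); return np.arctan(np.polyfit(T[:,0],T[:,1],1,w=np.sqrt(T[:,2]))[0])
def stow(k,th,a):
    t=CAD+CX*.028*k
    bot.movel(*pose(t,.33,a,th)); say("tilted",round(th,3))
    bot.hold(.3); print(bot.movel(*pose(t,.255,a,th),max_speed=.1,max_force=6)); say("mouth")
    print(bot.movel(*pose(t,.150,a,th),max_speed=.06,max_force=7)); say("down")
E
python3 - <<'E'
from h import *
_,d,_=load("wrist","w7"); th=ptilt(d)
stow(2,th,CY-np.pi/2)
_,d,_=snap("wrist","w8")
E
```

```text
tilted 0.235 t=33.9 pos [ 0.5716 -0.3199  0.2876] F [-0.2 -0.3 -0.2] w=21.6mm
False
mouth t=35.1 pos [ 0.5726 -0.32    0.213 ] F [-0.5  0.4 -0.3] w=21.3mm
True
down t=35.8 pos [ 0.5718 -0.3196  0.1908] F [-1.1  0.5 -1.4] w=21.5mm
```

View pics/w8.png

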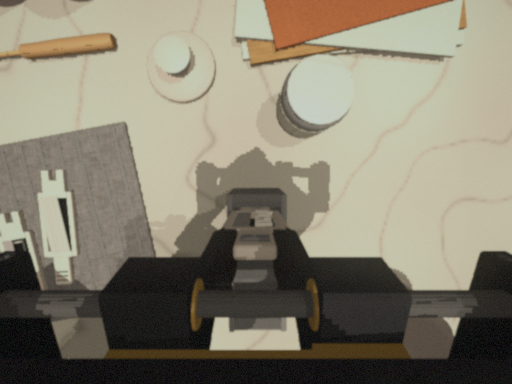

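Run:
```python
from h import *
im,d,cp=load("wrist","w8"); C=cloud(cp,d)
print("ptilt",ptilt(d)); Z=C[...,2]
CYv=np.array([-CX[1],CX[0]])
for v in range(184,262,3):
    print(v,[("%d/%d/%d"%(*(np.array([(C[v,u,:2]-CAD)@CX,(C[v,u,:2]-CAD)@CYv,Z[v,u]])*1000).round(),)) for u in (232,236,244,255,266,276,281)])
cv2.imwrite("pics/w8c.png",cv2.resize(im[170:275,205:310],(600,600),interpolation=cv2.INTER_CUBIC)[:,:,::-1])
```

```text
ptilt 0.1700762291092833
184 ['82/32/-1', '82/27/-1', '82/16/-2', '82/0/0', '82/-15/-1', '82/-29/0', '82/-36/-1']
187 ['78/32/-1', '78/27/0', '78/16/-1', '78/0/-2', '78/-15/-1', '78/-29/0', '78/-36/0']
190 ['77/29/36', '77/24/37', '77/14/37', '77/0/40', '77/-14/40', '77/-26/40', '74/-36/-1']
193 ['77/26/76', '77/21/75', '77/12/76', '77/0/77', '77/-12/78', '78/-23/80', '78/-29/79']
196 ['75/25/88', '75/21/88', '75/12/89', '75/0/90', '75/-12/90', '75/-22/90', '75/-28/90']
199 ['72/25/92', '72/20/93', '72/12/93', '72/0/91', '72/-12/92', '73/-22/93', '72/-27/92']
202 ['69/24/94', '69/20/92', '69/12/94', '69/0/93', '69/-12/92', '69/-22/93', '69/-28/91']
205 ['66/25/90', '66/21/90', '66/12/90', '66/0/90', '66/-12/91', '66/-22/89', '66/-28/91']
208 ['62/25/88', '53/25/28', '64/12/99', '49/0/5', '64/-11/97', '53/-27/31', '63/-27/93']
211 ['64/22/118', '64/18/119', '64/11/121', '66/0/128', '66/-10/129', '64/-20/121', '60/-28/92']
214 ['65/20/141', '64/17/138', '64/10/138', '67/0/150', '67/-9/151', '65/-18/141', '56/-28/92']
217 ['65/19/157', '65/16/154', '65/9/154', '66/0/161', '66/-9/161', '
[... 670 characters left out ...]
 '67/-12/226', '67/-14/227']
241 ['66/13/231', '68/10/236', '68/6/238', '68/0/238', '69/-6/239', '66/-11/230', '66/-14/230']
244 ['65/13/233', '68/10/242', '68/6/244', '68/0/243', '68/-5/243', '65/-11/234', '65/-14/232']
247 ['64/12/235', '67/10/245', '67/6/245', '67/0/245', '67/-5/245', '66/-10/243', '64/-14/235']
250 ['64/12/239', '66/10/245', '66/6/246', '66/0/245', '66/-5/245', '65/-10/244', '64/-13/239']
253 ['62/12/239', '64/10/245', '64/6/245', '64/0/245', '64/-5/246', '64/-10/245', '63/-13/241']
256 ['60/12/239', '63/10/245', '63/6/245', '63/0/245', '63/-5/246', '62/-10/243', '62/-13/244']
259 ['59/12/239', '61/10/246', '61/6/245', '61/0/245', '61/-5/245', '58/-11/236', '62/-12/248']
```

View pics/w8c.png

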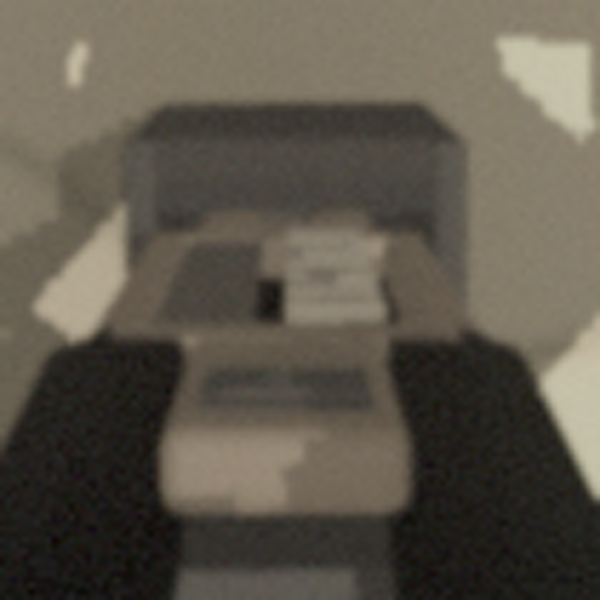

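```bash
cat >> h.py <<'E'
def face(d,cp):
    """camera-side face of hanging plate in caddy frame: (z, x_face, y_mid) rows, mm"""
    C=cloud(cp,d); V=np.array([-CX[1],CX[0]])
    L=np.stack([(C[...,:2]-CAD)@CX,(C[...,:2]-CAD)@V,C[...,2]],-1).reshape(-1,3)*1000
    i,T=cp; tp=bot.observe()["tool_pos"]; x0=(np.array(tp[:2])-CAD)@CX*1000
    out=[]
    for z in range(105,225,15):
        s=L[(abs(L[:,2]-z)<7)&(abs(L[:,0]-x0)<35)&(abs(L[:,1])<30)]
        if len(s)>10: out.append((z,round(float(np.median(s[:,0])),1),round(float(s[:,1].min()+s[:,1].max())/2,1),len(s)))
    return out
E
python3 - <<'E'
from h import *
a=CY-np.pi/2; th=.26; t=CAD+CX*(.056-.008)
p=bot.observe()["tool_pos"]; bot.movel([p[0],p[1],p[2]+.03])
bot.movel(*pose(t,.262,a,th)); bot.hold(.3)
_,d,cp=snap("wrist","w9"); print(face(d,cp)); say()
E
```

```text
[(120, 62.4, 0.5, 18), (135, 62.2, 0.5, 49), (150, 61.5, 0.5, 131), (165, 61.4, 0.6, 119), (180, 61.1, 0.6, 138), (195, 61.2, 0.5, 200), (210, 60.9, 0.5, 183)]
t=36.8 pos [ 0.5656 -0.3193  0.2194] F [-0.9  0.7 -1.7] w=21.5mm
```

Run:
```python
from h import *
a=CY-np.pi/2; th=.245; t=CAD+CX*(.056-.0095)
bot.movel(*pose(t,.262,a,th)); bot.hold(.3)
_,d,cp=snap("wrist","w10"); print(face(d,cp))
print(bot.movel(*pose(t,.150,a,th),max_speed=.06,max_force=6)); say("down")
_,d,cp=snap("wrist","w11"); print(face(d,cp))
```

```text
[(120, 58.6, 0.4, 21), (135, 58.6, 0.6, 46), (150, 58.3, 0.4, 138), (165, 58.3, 0.5, 123), (180, 58.2, 0.7, 141), (195, 58.6, 0.4, 198), (210, 58.5, 0.4, 187)]
True
down t=39.0 pos [ 0.5636 -0.3194  0.1109] F [-0.6 -0.1  4.6] w=21.2mm
[(105, 58.7, 0.5, 187), (120, 58.9, 0.3, 328), (135, 59.2, 0.3, 350), (150, 58.0, 0.2, 997), (165, 54.6, 0.3, 1847), (180, 49.9, 0.3, 1380), (195, 34.3, 0.4, 462), (210, 61.6, -0.0, 2682)]
```

Run:
```python
from h import *
bot.command_gripper(.5); bot.hold(.2)
p=bot.observe()["tool_pos"]; bot.movel([p[0],p[1],p[2]+.10])
a=CY-np.pi/2
bot.movel(*pose(CAD+CX*.04,.27,a)); bot.hold(.2)
im,d,cp=snap("wrist","w12"); C=cloud(cp,d)
V=np.array([-CX[1],CX[0]]); L=np.stack([(C[...,:2]-CAD)@CX,(C[...,:2]-CAD)@V,C[...,2]],-1).reshape(-1,3)*1000
m=(abs(L[:,0])<80)&(abs(L[:,1])<35)&(L[:,2]>105)&(L[:,2]<185); P=L[m]; print(len(P),P.min(0),P.max(0))
for z in range(110,170,10):
    s=P[abs(P[:,2]-z)<5]; 
    if len(s): print(z,np.median(s,0).round(1),len(s))
# mat plates from top
im,d,cp=snap("top","top1"); hsv=cv2.cvtColor(im,cv2.COLOR_RGB2HSV); C=cloud(cp,d)
w=((hsv[...,2]>170)&(C[...,0]>.4)&(C[...,0]<.63)&(C[...,1]>-.12)&(C[...,1]<.16)&(C[...,2]<.03)).astype(np.uint8)
n,lab,st,ce=cv2.connectedComponentsWithStats(w)
for k in range(1,n):
    if st[k,4]>60: v,u=np.nonzero(lab==k); print(st[k],ce[k].round(1),onz(cp,ce[k],.014)[0].round(3),cv2.minAreaRect(onz(cp,np.c_[u,v],.014)[:,:2].astype(np.float32)))
say()
```

```text
741 [ 50.86957512 -22.03094953 105.17755593] [ 60.68135469  22.95847062 166.76465691]
110 [ 58.3   2.8 113.1] 72
120 [ 58.4  -2.  123.7] 132
130 [ 56.5   1.6 126. ] 168
140 [ 58.5   0.6 139. ] 46
150 [ 58.7   0.5 152.4] 64
160 [5.80e+01 1.00e-01 1.64e+02] 131
[289 165  14  26 190] [295.7 176.3] [ 0.585 -0.045  0.014] ((0.5815365314483643, -0.04434477537870407), (0.04342258349061012, 0.08542072772979736), 88.49388122558594)
[241 173  14  47 325] [247.  194.2] [0.526 0.118 0.014] ((0.5207936763763428, 0.1161261647939682), (0.04325941205024719, 0.15518596768379211), 89.56697082519531)
[271 181  10  13  70] [275.4 186.3] [0.552 0.023 0.014] ((0.5494965314865112, 0.022833405062556267), (0.029852712526917458, 0.040915656834840775), 88.98577117919922)
[235 194   5  39 109] [236.3 217.5] [0.449 0.153 0.014] ((0.4640333354473114, 0.15084238350391388), (0.013072874397039413, 0.12654061615467072), 89.99151611328125)
t=41.3 pos [ 0.5457 -0.3181  0.2258] F [-0.3 -0.5 -0.7] w=44.1mm
```

```bash
cat >> h.py <<'E'
def plates(im,d,cp,lo,hi,show=None):
    """white plates on the mat: list of (origin xy, angle of plate x, rect dims)"""
    C=cloud(cp,d); hsv=cv2.cvtColor(im,cv2.COLOR_RGB2HSV)
    m=(C[...,2]>.0105)&(C[...,2]<.022)&(C[...,0]>lo[0])&(C[...,0]<hi[0])&(C[...,1]>lo[1])&(C[...,1]<hi[1])
    m=cv2.morphologyEx(m.astype(np.uint8),cv2.MORPH_CLOSE,np.ones((3,3))); n,lab,st,_=cv2.connectedComponentsWithStats(m); out=[]
    for k in range(1,n):
        if st[k,4]<400: continue
        v,u=np.nonzero(lab==k); X=onz(cp,np.c_[u,v],.014)[:,:2]
        (c,s,a)=cv2.minAreaRect(X.astype(np.float32)); a=np.radians(a)
        if s[0]<s[1]: a+=np.pi/2
        while a>np.pi/2: a-=np.pi
        e=np.array([np.cos(a),np.sin(a)]); out.append((np.array(c)+.005*e,a,s,st[k].tolist()))  # rect mid is plate x=-5
    return out
def draw(im,cp,o,a):
    e=np.array([np.cos(a),np.sin(a)]); im=im.copy()
    for x in(-.085,-.072,-.045,0,.045,.075):
        p=proj(cp,[[*(o+e*x),.014]])[0]; cv2.circle(im,tuple(int(round(t)) for t in p),2,(255,0,0),-1)
    return im
E
python3 - <<'E'
from h import *
a=-np.pi/2
go([.47,-.0],.24,a); bot.hold(.3)
im,d,cp=snap("wrist","w13"); P=plates(im,d,cp,(.35,-.15),(.68,.2))
for o,t,s,st in P: print(o.round(4),round(t,3),np.round(s,4),st); im=draw(im,cp,o,t)
cv2.imwrite("pics/w13b.png",im[:,:,::-1]); say()
E
```

```text
[ 0.5509 -0.0458] -0.024 [0.0458 0.1584] [271, 39, 39, 127, 3252]
[0.5268 0.1122] 0.027 [0.1592 0.0464] [149, 60, 43, 123, 3299]
[0.4975 0.0118] 0.114 [0.1589 0.0457] [225, 85, 41, 117, 2559]
t=42.9 pos [ 4.702e-01 -4.000e-04  2.149e-01] F [ 0.1 -0.7 -0.3] w=44.2mm
```

View pics/w13b.png

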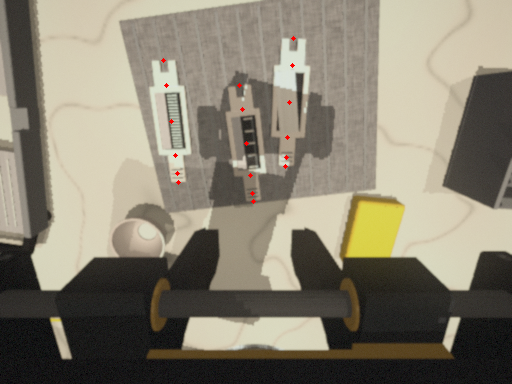

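```bash
cat >> h.py <<'E'
def pose2(xy,zp,a,th,pz):
    global PZ; PZ=pz; return pose(xy,zp,a,th)
def pick(o,ang,op=.5,back=.072):
    e=np.array([np.cos(ang),np.sin(ang)]); g=o-e*back; a=ang-np.pi/2
    go(g,.10,a); bot.command_gripper(op)
    lin(g,.03,v=.12); print("touch",lin(g,.0065,v=.04,f=6)); say("at tab")
    bot.command_gripper(0,45); say("grip"); return g
def swing():
    bot.command_gripper(0,4); bot.hold(1.3); say("slack"); bot.command_gripper(0,40); bot.hold(.1)
    _,d,cp=snap("wrist","sw%d"%(bot.observe()["t"]*10)); print(tilt(d)); return ptilt(d)
def facefit(F):
    F=np.array(F); s=F[(F[:,0]>=120)&(F[:,0]<=195)]; p=np.polyfit(s[:,0]-150,s[:,1],1,w=np.sqrt(s[:,3])); return p[1],p[0],np.median(s[:,2])
def stowfb(k,th,pz=.029,zin=.153,drop=True):
    a=CY-np.pi/2; V=np.array([-CX[1],CX[0]]); dx=dy=0.; zt=.153+.115
    for it in range(3):
        t=CAD+CX*(.028*k+dx)+V*dy
        bot.movel(*pose2(t,zt+(.05 if it==0 else 0),a,th,pz)); 
        if it==0: bot.movel(*pose2(t,zt,a,th,pz))
        bot.hold(.3); _,d,cp=snap("wrist","st%d_%d"%(k,it)); F=face(d,cp)
        x,s,y=facefit(F); print("face x150 %.1f slope %.3f y %.1f"%(x,s,y),"th %.3f"%th); 
        ex=x-28*k-2.5; 
        if abs(ex)<1.2 and abs(s)<.015: break
        th-=s; dx-=ex/1000+s*(zt-.150)*0-s*(-(zt-.150)); dy-=0 if abs(y)<1 else (y-.4)/1000
    print("floor",bot.movel(*pose2(t,zin-.003,a,th,pz),max_speed=.07,max_force=6)); say("down")
    return th,t
def release():
    bot.command_gripper(.5); bot.hold(.15); p=bot.observe()["tool_pos"]; bot.movel([p[0],p[1],p[2]+.11]); say("released")
E
python3 - <<'E'
from h import *
g=pick(np.array([.4975,.0118]),.114)
lin(g,.06,v=.06); lin(g,.25); th=swing(); print("th",th)
E
```

```text
touch True
at tab t=45.0 pos [ 0.4257  0.0036 -0.0179] F [-1.   0.7  8.1] w=44.2mm
grip t=45.5 pos [ 0.426   0.0036 -0.0179] F [0.5 0.6 5.6] w=21.3mm
slack t=49.5 pos [0.426  0.0036 0.225 ] F [ 0.   0.4 -1.5] w=22.2mm
[(-0.02, 0.0008, 177), (-0.005, 0.0022, 266), (0.01, 0.0033, 505), (0.025, 0.0048, 308), (0.04, 0.0061, 258), (0.055, 0.0071, 270), (0.07, 0.0082, 214), (0.085, 0.0098, 243), (0.1, 0.0108, 84)]
th 0.08353097727814121
```

```bash
sed -i 's|^        th-=s; dx-=.*|        th+=s; dx-=ex/1000+s*(zt-.150); dy-=0 if abs(y)<1 else (y-.4)/1000|' h.py
python3 - <<'E'
from h import *
p=bot.observe()["tool_pos"]; bot.movel([p[0],p[1],.29])
bot.move_pose(*pose2(CAD,.34,CY-np.pi/2,.08,.029)); say()
_,d,_=snap("wrist","w14"); th=ptilt(d); print(th)
print(stowfb(0,th))
E
```

```text
t=51.7 pos [ 0.5087 -0.3145  0.3113] F [-0.1 -0.3 -1.5] w=21.0mm
0.0854614396143174
face x150 -0.4 slope -0.009 y 0.3 th 0.085
face x150 2.2 slope 0.000 y 0.5 th 0.076
floor True
down t=54.8 pos [ 0.5125 -0.316   0.1302] F [-0.2 -0.2  4.8] w=20.9mm
(np.float64(0.07633650425044251), array([ 0.51017987, -0.31585306]))
```

```bash
cat >> h.py <<'E'
def standing(name):
    im,d,cp=snap("wrist",name); C=cloud(cp,d); V=np.array([-CX[1],CX[0]])
    L=np.stack([(C[...,:2]-CAD)@CX,(C[...,:2]-CAD)@V,C[...,2]],-1).reshape(-1,3)*1000
    for k in(-2,-1,0,1,2):
        s=L[(abs(L[:,0]-28*k)<13)&(abs(L[:,1])<35)&(L[:,2]>105)&(L[:,2]<200)]
        if len(s)>30: lo=s[(s[:,2]<125)];hi=s[s[:,2]>150]; print("slot",k,len(s),"top z %.1f"%np.percentile(s[:,2],98),"x low/high",np.median(lo[:,0]).round(1),np.median(hi[:,0]).round(1))
E
python3 - <<'E'
from h import *
release()
bot.movel(*pose2(CAD+CX*.02,.29,CY-np.pi/2,0,.029)); bot.hold(.2); standing("w15"); say()
go([.50,.0],.24,-np.pi/2); bot.hold(.3)
im,d,cp=snap("wrist","w16"); P=plates(im,d,cp,(.35,-.15),(.68,.2))
for o,t,s,st in P: print(o.round(4),round(t,3),np.round(s,4),st)
E
```

```text
released t=56.4 pos [ 0.5116 -0.3152  0.2383] F [ 0.7 -0.4 -0.6] w=44.4mm
slot 0 622 top z 166.1 x low/high 2.0 1.6
slot 2 497 top z 166.5 x low/high 58.4 55.9
t=57.0 pos [ 0.5255 -0.3168  0.2604] F [ 0.8  0.  -0.7] w=44.0mm
[ 0.5513 -0.0457] -0.024 [0.0459 0.1584] [271, 65, 38, 121, 2996]
[0.527  0.1121] 0.026 [0.159  0.0464] [152, 86, 41, 116, 3072]
```

```bash
cat >> h.py <<'E'
def inhand(d):
    """level plate held by tab: top-face points in tool frame -> sag, yaw, frame/tongue centreline"""
    C=cloud((None or bot.camera_info("wrist"),bot.camera_info("wrist")["T_tool_cam"]),d).reshape(-1,3)
    m=(abs(C[:,0])<.04)&(C[:,1]<-.02)&(C[:,1]>-.17)&(C[:,2]>-.06)&(C[:,2]<.03); P=C[m]
    if len(P)<200: return len(P)
    pz=np.polyfit(P[:,1],P[:,2],1)
    ys=np.arange(-.115,-.035,.005); c=[]
    for y in ys:
        s=P[abs(P[:,1]-y)<.0025]; c.append((s[:,0].min()+s[:,0].max())/2 if len(s)>10 else np.nan)
    c=np.array(c); g=~np.isnan(c); py=np.polyfit(ys[g],c[g],1)
    wide=P[abs(P[:,0])>.019]
    return dict(n=len(P),sag=round(pz[0],3),z0=round(pz[1],4),skew=round(py[0],3),x_at_0=round(py[1],4),frame_y=(np.percentile(wide[:,1],[1,99])).round(4),tongue_end=P[:,1].min().round(4))
E
python3 - <<'E'
from h import *
g=pick(np.array([.5513,-.0457]),-.024)
lin(g,.05,v=.05); lin(g,.20); bot.hold(.3); im,d,cp=snap("wrist","w17"); print(inhand(d)); say()
E
```

```text
touch True
at tab t=60.7 pos [ 0.479  -0.0439 -0.0179] F [-0.8  0.6  7. ] w=44.0mm
grip t=61.2 pos [ 0.4793 -0.044  -0.0179] F [ 0.1 -0.5  5.7] w=21.4mm
{'n': 18673, 'sag': np.float64(-0.012), 'z0': np.float64(-0.0309), 'skew': np.float64(-0.004), 'x_at_0': np.float64(-0.0003), 'frame_y': array([-0.1157, -0.0287]), 'tongue_end': np.float64(-0.1257)}
t=63.7 pos [ 0.4792 -0.044   0.1748] F [-0.8  0.4 -1.1] w=21.4mm
```

View pics/w17.png

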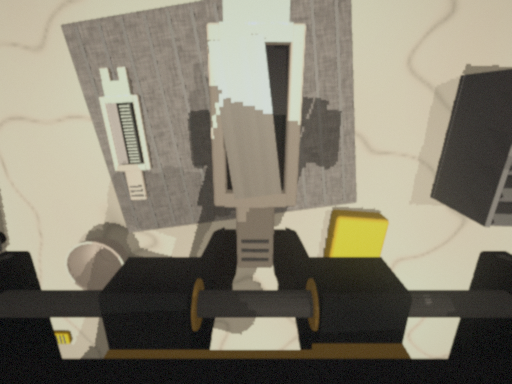

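Run:
```python
from h import *
P=SEAT-SY*.0722
go(P,.20,YAW); lin(P,.10,v=.15); bot.hold(.2)
_,d,_=snap("wrist","w18"); print(inhand(d))
print(lin(P,.0305,v=.05,f=6)); say("down")
_,d,_=snap("wrist","w19"); print(inhand(d))
```

```text
{'n': 19205, 'sag': np.float64(-0.08), 'z0': np.float64(-0.035), 'skew': np.float64(-0.038), 'x_at_0': np.float64(-0.0018), 'frame_y': array([-0.1386, -0.0283]), 'tongue_end': np.float64(-0.1432)}
True
down t=67.3 pos [0.5296 0.2773 0.0061] F [ 0.1 -0.6  5.2] w=21.5mm
{'n': 33046, 'sag': np.float64(0.022), 'z0': np.float64(-0.0258), 'skew': np.float64(-0.001), 'x_at_0': np.float64(-0.0001), 'frame_y': array([-0.1219, -0.021 ]), 'tongue_end': np.float64(-0.1277)}
```

View pics/w19.png

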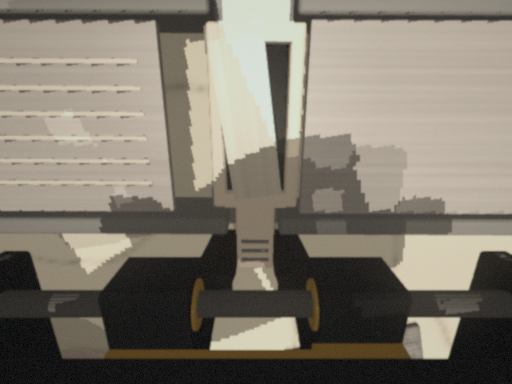

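Run:
```python
from h import *
P=SEAT-SY*.0722
bot.command_gripper(.4); bot.hold(.4); lin(P,.10,v=.08); 
go(SEAT+SX*.0+SY*.02-SX*.0,.225,YAW+np.pi/2); bot.hold(.3)
im,d,cp=snap("wrist","w20"); C=cloud(cp,d).reshape(-1,3)
L=np.c_[(C[:,:2]-SEAT)@SX,(C[:,:2]-SEAT)@SY,C[:,2]]*1000
for nm,(x0,x1,y0,y1) in dict(tab=(-9,9,-83,-60),tongueL=(-13,-7,50,70),tongueR=(7,13,50,70),frameL=(-22,-17,-40,40),frameR=(17,22,-40,40)).items():
    m=(L[:,0]>x0)&(L[:,0]<x1)&(L[:,1]>y0)&(L[:,1]<y1); print(nm,m.sum(),np.percentile(L[m][:,2],[10,50,90]).round(1) if m.sum() else None)
say()
u0,v0=proj(cp,[[*SEAT,.038]])[0].astype(int); print(u0,v0)
c=im[max(v0-60,0):v0+60,u0-90:u0+90]; cv2.imwrite("pics/w20c.png",cv2.resize(c,(798,532),interpolation=cv2.INTER_CUBIC)[:,:,::-1])
```

```text
tab 281 [ 0.4 37.5 38.8]
tongueL 352 [ 37.3 253.2 267.8]
tongueR 67 [36.4 37.5 38.4]
frameL 5263 [304.2 313.9 324. ]
frameR 254 [36.2 37.3 38.2]
t=70.8 pos [0.5443 0.3684 0.1999] F [-0.5  0.6 -0.3] w=35.4mm
238 169
```

View pics/w20c.png

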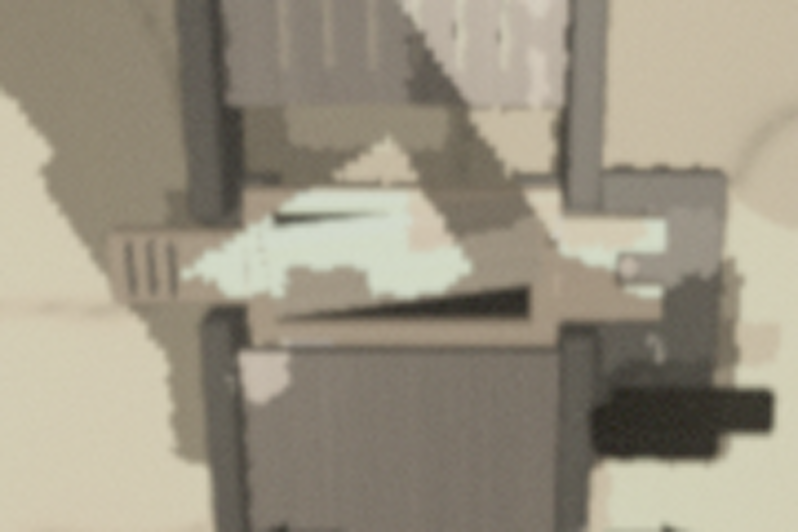

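Run:
```python
from h import *
bot.command_gripper(.35); go(AX,.13,YAW); print(lin(AX,.053,v=.08,f=8)); bot.command_gripper(0,25); say("grip")
j=np.array(bot.observe()["qpos"])
for k in range(1,5):
    j2=j.copy(); j2[5]-=1.58*k/4; bot.movej(j2)
say("turned"); bot.command_gripper(.35); bot.hold(.2); lin(AX,.13)
im,d,cp=snap("wrist","w21"); C=cloud(cp,d).reshape(-1,3); L=np.c_[(C[:,:2]-SEAT)@SX,(C[:,:2]-SEAT)@SY,C[:,2]]*1000
m=(L[:,0]>0)&(L[:,0]<90)&(L[:,1]>50)&(L[:,1]<120)&(L[:,2]>66)&(L[:,2]<76); print("fin",m.sum(),cv2.minAreaRect(L[m][:,:2].astype(np.float32)) if m.sum()>5 else None)
m=(L[:,0]>-10)&(L[:,0]<60)&(L[:,1]>60)&(L[:,1]<90)&(L[:,2]>43)&(L[:,2]<51); print("bar x",np.percentile(L[m][:,0],[1,99]),"y",np.percentile(L[m][:,1],[1,99]))
# last mat plate
go([.47,.11],.22,-np.pi/2); bot.hold(.3)
im,d,cp=snap("wrist","w22"); P=plates(im,d,cp,(.35,-.15),(.68,.22))
for o,t,s,st in P: print(o.round(4),round(t,3),np.round(s,4),st)
say()
```

```text
False
grip t=74.1 pos [0.5932 0.411  0.0283] F [ 0.1 -0.1  1. ] w=9.7mm
turned t=76.0 pos [0.5931 0.411  0.0283] F [-0.5 -0.1  0.3] w=9.7mm
fin 473 ((41.67161560058594, 70.09123229980469), (33.71989822387695, 9.85190486907959), 0.21410641074180603)
bar x [ 4.00611064 49.36802324] y [63.76848454 76.93969764]
[0.5272 0.1136] 0.019 [0.1578 0.0454] [233, 58, 38, 128, 3309]
t=79.9 pos [0.47   0.1101 0.1949] F [-0.8 -0.3  0.5] w=30.7mm
```

Run:
```python
from h import *
g=pick(np.array([.5271,.1130]),.022)
lin(g,.06,v=.06); lin(g,.25); th=swing(); print("th",th)
p=bot.observe()["tool_pos"]; bot.movel([p[0],p[1],.29])
```

```text
touch True
at tab t=82.2 pos [ 0.4548  0.1114 -0.0179] F [-1.   0.6  7.8] w=44.2mm
grip t=82.6 pos [ 0.4551  0.1114 -0.0179] F [-0.7 -0.3  5.3] w=21.2mm
slack t=86.6 pos [0.4551 0.1114 0.225 ] F [-0.3 -0.1 -1.7] w=22.0mm
[(-0.02, -0.0019, 277), (-0.005, -0.0035, 406), (0.01, -0.0054, 887), (0.025, -0.0085, 518), (0.04, -0.0107, 464), (0.055, -0.0127, 388), (0.07, -0.0148, 340), (0.085, -0.0164, 306), (0.1, -0.0181, 140)]
th -0.1437672670794302
```

Run:
```python
from h import *
t=CAD-CX*.056
bot.move_pose(*pose2(t,.345,CY-np.pi/2,-.14,.029)); say()
_,d,_=snap("wrist","w23"); th=ptilt(d); print(th)
print(stowfb(-2,th))
```

```text
t=89.1 pos [ 0.4467 -0.3108  0.3164] F [-0.1  0.4 -1.6] w=20.8mm
-0.1491151993299113
face x150 -56.4 slope -0.002 y 0.3 th -0.149
face x150 -53.8 slope 0.001 y 0.6 th -0.151
floor True
down t=92.3 pos [ 0.4491 -0.312   0.1312] F [0.2 1.  5.8] w=20.9mm
(np.float64(-0.15085631042893216), array([ 0.45345551, -0.31224622]))
```

Run:
```python
from h import *
release()
bot.movel(*pose2(CAD+CX*.0,.31,CY-np.pi/2,0,.029)); bot.hold(.2); standing("w24")
go([.45,.1],.32,-np.pi/2); bot.hold(.3)
im,d,cp=snap("top","top2"); s,_,_=snap("side","s9")
cv2.imwrite("pics/f.png",np.vstack([cv2.resize(im[100:270,90:480],(780,340),interpolation=cv2.INTER_CUBIC),cv2.resize(s[130:330,60:440],(494,260))if 0 else np.zeros((0,780,3),np.uint8)])[:,:,::-1])
go(SEAT+SY*.02,.225,YAW+np.pi/2); bot.hold(.3); im,d,cp=snap("wrist","w25"); C=cloud(cp,d).reshape(-1,3); L=np.c_[(C[:,:2]-SEAT)@SX,(C[:,:2]-SEAT)@SY,C[:,2]]*1000
m=(L[:,0]>0)&(L[:,0]<90)&(L[:,1]>50)&(L[:,1]<120)&(L[:,2]>66)&(L[:,2]<76); print("fin",cv2.minAreaRect(L[m][:,:2].astype(np.float32)))
for nm,(x0,x1,y0,y1) in dict(tab=(-7,7,-80,-62),frame=(-20,20,-40,40),tongue=(-12,-6,50,66)).items():
    m=(L[:,0]>x0)&(L[:,0]<x1)&(L[:,1]>y0)&(L[:,1]<y1)&(L[:,2]<100); print(nm,np.percentile(L[m][:,2],[10,50,90]).round(1))
say()
```

```text
released t=93.8 pos [ 0.4483 -0.3112  0.2394] F [ 0.8 -0.5  0.2] w=43.8mm
slot -2 605 top z 165.9 x low/high -54.1 -54.6
slot 0 524 top z 166.1 x low/high 1.7 0.3
slot 2 378 top z 166.6 x low/high 58.4 55.4
fin ((41.17863082885742, 69.81111145019531), (10.006709098815918, 32.99692153930664), 89.8403549194336)
tab [36.3 37.5 38.7]
frame [30.8 37.5 38.6]
tongue [36.6 37.4 38.3]
t=99.2 pos [0.5443 0.3684 0.2001] F [-0.4 -0.3 -0.2] w=43.8mm
```

View pics/f.png

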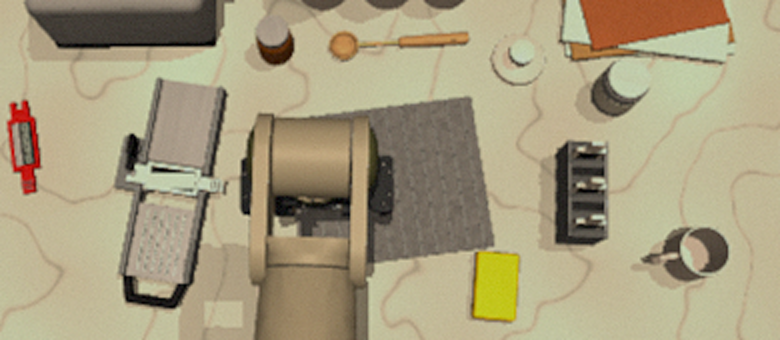

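```bash
python3 -c "
from h import *
bot.job_done(); say()"
```

```text
the job is handed in; nothing more can be done
the job is handed in; nothing more can be done
```

The changeover is done and handed in at about t = 99 s of the 210 s. The straight blade is latched in the slicer, and the fitted comb plate and the two washed comb plates on the mat stand in the caddy.

**Last checks:**
- **Straight blade:** its top measures 37.5 mm up against 38 nominal at tab, frame and tongue. The notch was seen over the pin before I closed the latch.
- **Latch:** the fin lies within about 0.01 rad of the slicer's x axis, so it is closed.
- **Comb plates:** they stand in the slots at x = -56, 0 and 56, tab tops at 165.9 to 166.6 mm against 166 nominal, upright to within roughly 0.07 rad.
- **Other things:** no contact with them was noticed and they look unmoved in the last top view. The arm hid the ramekin there, so I did not recheck it.

**What went wrong or disagreed on the way:**
- **First grip on the latch fin:** it closed on nothing. The real fingertips sit about 25 mm behind the reported tool point. I found this in the wrist camera depth, and it was confirmed when the second grip closed on the 10 mm fin and when the fingertips touched the mat.
- **Fitted plate:** it hung about 0.24 rad off the finger line, so I tilted the hand to bring it vertical. Its first insertion touched the slot rim. I backed off, moved it about 9 mm, and it went fully down.
- **5-tooth comb plate:** it lay about 3 cm from where I first saw it, so I measured it again. I stowed it before the straight blade to make room for the fingers.

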